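Put the crank back on the hand grinder

ROBOT

A 6-joint arm with a two-finger parallel gripper is mounted at the origin on the work surface. World frame = base frame: x ahead of the robot, y to its left, z up, the work surface at z = 0. Lengths are in m, angles in degrees, forces in N, time in s.
With the tool pointing down it reaches from about 0.4 to 0.825 m from the base axis. Payload 7 kg.
Tool frame: the origin (TCP) lies at the very end of the fingers, on their centre line; the grasp point (between the pads) lies 19 mm behind it; z points along the fingers, x is the direction in which the jaws open and shut, and the axes are right-handed (so a half turn about z gives the same grasp; the last joint's range is limited). The gripper opens to 85 mm and grips with 20 to 120 N. Pads are 22 mm wide; open, the fingers measure 114 mm over their backs; the gripper's body (76 mm by 85 mm) begins 54 mm behind the grasp point. The pads swing forward as they close: fully open they stand 13 mm farther back than shut.
Start: joints at [-52.191, 20.546, 0.682, 0, -70.136, -16.507], TCP at [0.245, -0.629, 0.231] pointing down, gripper open.
Joint ranges: [-176.03, 176.03], [-82.01, 121.73], [-58.28, 71.71], [-173.87, 95.51], [-174.79, -0.11], [-173.66, 173.66]. Speed limits (degrees/s): [136.94, 136.94, 172.46, 180, 180, 180].

INTERFACE

Orientations are given as a 3x3 rotation matrix whose columns are the frame's x, y, z axes.
In Python, from plant import * gives the robot as it stands.
- The arm moves only by the shell command python3 -m jog 'ROWS' [OPENING] [FORCE]. ROWS is a JSON object of lists of equal length, an entry for each row: "travel": the shift along the tool's x, y, z in m, a list of three; "yaw": the turn about the tool's z in rad. A call has 1 to 12 rows; each row shifts and turns the commanded pose from where the row before left it, along the tool's axes as they then stand; what a row does not reach is not made up. A row lasts 1/12 s, in which the tool goes at most 41.7 mm and 7.16 degrees, less where a joint would pass 70% of its speed; a pose out of reach is approached as far as the arm can. A call is refused whole if a number of a shift passes 0.0417 or a number of a turn 0.125, either way. A call with a gripper value outside its range is refused whole. OPENING is the closure, from 0 (fully open) to 1 (shut), set as the call begins (- or left out, the last holds). The fingers move at their own pace and stop on an object; FORCE is the grip in N (left out, the last holds). Time passes only in rows, so rows that do not move let the fingers close. It gives the time, the measured TCP pose, the force and the opening at its end, in the units of the state.
- observe(): the state, without advancing time (a new reading comes with each control period).
- get_image(name): name is "scene" or "top" or "wrist"; returns (picture, depth): 400x640x3 uint8, red, green, blue; 400x640 float32, m along the optical axis (not along the pixel's ray), 0 where there is no reading.
- calibration(name): a dict with "intrinsics" (3x3 intrinsics, pixels), "origin" and "attitude" of the camera in the world. Camera axes: x right, y down, z forward; pixel columns grow to the right and rows downward; lengths in m; the calibration is good to about 2 mm. The wrist camera is an equidistant fisheye: a pixel r from the principal point sees the ray r / f radians off the axis. A picture is of the moment at which its call begins: read the wrist's pose just before it. calibration takes no time and is no camera call; for the wrist camera it gives the pose at the moment of the call.
- close_job(): hands the job in, once; it reports no verdict.
The state is a dict: "t": time; "joints": joint angles; "qvel": joint speeds; "joint_torque": joint torques, N m; "tool_pos": TCP position; "tcp_rot": TCP orientation; "force": force on the tool from outside, world axes, zero at the start; "ft_torque": the same for the moment, N m; "grip_width": finger opening in m.
Only numpy, scipy, OpenCV 4.12 (cv2) and the standard library are available. Lean on these libraries where they do the work, as an engineer would, in place of code of your own. Each camera call takes 0.05 s, during which the arm holds its last target. There are 200 camera calls.

TASK

Get the hand grinder ready to use: lift the wooden dust cap off its shaft and stand it, open side down, on the bottom step of the spice stand. Then fit the crank on the D-shaped shaft, flat to flat, and push it down until it snaps fully home, and wind the crank round until its handle is above the chute. Let go of everything, and leave the bottles and all the other things where they are.

Things in the scene. Friction and masses are not known exactly. Their poses are not given: they have to be found in the camera images.
- grinder: Fixed steel hand grinder: square box 110 x 110 mm and 85 mm high with a low aluminium dome on it up to 105 mm. A steel chute 44 mm wide slopes out of its +x side at 45 to 65 mm height, to 103 mm from the centre. Origin: centre of the underside; own z up, own +x points out along the chute.
- axle_seat (a point): Point on the axle's axis at the top of its round drive plate (dark, 38 mm across), 108 mm above the shelf board; the crank's underside rests here when fully home. Turns with the axle: own +x is the way the D-shaft's flat faces, own z is up.
- axle_tip (a point): Top of the bright D-shaft, 30 mm above axle_seat, same axes. The shaft is 20 mm across, its flat 4 mm from the axis on own +x, the top 4 mm tapered. Two spring balls on its sides (own +y and -y), 17.5 mm above the drive plate, stand 2.8 mm out and make the snap.
- axle (a joint): Turning angle of the axle (rad), no stops, growing anticlockwise from above; 0 when the shaft's flat faces the way the chute points. Stiff: 0.08 N m, so it stays where it is left. The fitted crank has about 0.2 rad of play on it either way.
- crank_center (a point): Middle of the steel crank's hub, on its axis, 23 mm above its underside. The hub is an upright eight-sided block, 40 mm across flats and 46 mm high, standing on the shelf board at the start. Own z up, own +x along the arm; two faces look to own +y and -y. The arm, 14 mm wide and 8 mm thick, flush with the hub's top, reaches 85 mm from the axis. 0.14 to 0.28 kg.
- crank_handle (a point): Middle of the crank's upright round wooden handle, 20 mm across and 40 mm high, standing on the arm 75 mm from the hub's axis; this point is 66 mm above the hub's underside. It does not spin.
- cap_center (a point): Middle of the wooden dust cap, an eight-sided upside-down cup 37 mm across flats and 42 mm high, this point 21 mm above its rim. It stands loose over the shaft on the drive plate, hiding the shaft; must be lifted over 30 mm to clear it. Own z up through its closed top; two of its faces look to own +x and -x. 50 g.
- stand: Fixed wooden stand with three steps, 300 mm long in own x, climbing towards own -y. Origin: centre of the underside at board level. Bottom step: top 30 mm up, from own y +15 to +115 mm. Middle step: 70 mm up, y -55 to +15 mm. Top step: 110 mm up, y -125 to -55 mm. The bottom step is empty from own x -60 to +150 mm.
- keeper: Bystander: white ceramic garlic keeper with its lid, 112 mm across, 134 mm high; origin at the centre of its underside.
- cup: Bystander: small steel cup, 54 mm across and 32 mm high, under the chute's end; origin at the centre of its underside.
- mortar: Bystander: grey stone mortar bowl, 110 mm across, 65 mm high; origin at the centre of its underside.
- spoon: Bystander: wooden spoon 200 mm long lying on the board beyond the crank; origin near its middle, on its underside.
- bottle1: Bystander: brown glass bottle with a black cap, 44 mm across, 105 mm high (bottom step, near its -x end); origin at the centre of its underside.
- bottle2: Bystander: brown glass bottle with a black cap, 44 mm across, 105 mm high (middle step); origin at the centre of its underside.
- bottle3: Bystander: brown glass bottle with a black cap, 44 mm across, 105 mm high (top step); origin at the centre of its underside.
- bottle4: Bystander: brown glass bottle with a black cap, 44 mm across, 105 mm high (on the shelf board, beyond the crank); origin at the centre of its underside.
- crank: The crank as a whole; origin at the centre of its hub's underside, in the mouth of a D-shaped bore; axes as crank_center. The bore is 0.8 mm clear of the shaft all round, its flat on the arm's side: it fits only with the arm pointing the way the shaft's flat faces. It meets the spring balls 21 mm before home; a push of about 8 to 12 N takes it over them, and the balls draw it down the last 3 mm.
- cap: The dust cap as a whole; origin at the centre of its open rim, axes as cap_center.
Not all that is in view belongs to the job. Leave any red look-alike of the crank alone. There is more than one size of the cap; the job needs the smaller.

How it is judged (in metres and radians):
On the way, in this order (a step that is already met when the one before it is completed fails the run):
1. the dust cap stands let go on the stand's bottom step (z of cap_center in the frame of stand between 0.047 and 0.055 m and x of cap_center in the frame of stand between -0.15 and 0.15 m and y of cap_center in the frame of stand between 0.015 and 0.115 m and angle between cap_center's own z axis and vertical below 0.12 rad and contact force between the fingers and cap below 0.1 N), for 0.2 s.
2. the crank is snapped fully home on the shaft, flat to flat (z of crank_center in the frame of axle_seat between 0.02 and 0.025 m and horizontal distance between crank_center and axle_seat below 0.004 m and angle between crank_center's own z axis and vertical below 0.1 rad and angle between the x axis of crank_center and the x axis of axle_seat, either way round below 0.4 rad), for 0.2 s.
3. the crank, still home, has been wound until its handle is above the chute (all of step 2 and x of crank_handle in the frame of grinder above 0.06 m and y of crank_handle in the frame of grinder between -0.019 and 0.019 m), for 0.2 s.
At the end, for the whole second after the job is handed in: Cap upright (0.12 rad), open side down, on the bottom step; crank home on the shaft (underside within 2 mm of the drive plate, axis within 4 mm, tilt under 0.1 rad, arm within 0.4 rad of the flat); handle over the chute, within 19 mm of its centre line; crank and cap at rest (all of step 3 and z of cap_center in the frame of stand between 0.047 and 0.055 m and x of cap_center in the frame of stand between -0.15 and 0.15 m and y of cap_center in the frame of stand between 0.015 and 0.115 m and angle between cap_center's own z axis and vertical below 0.12 rad and linear speed of each of crank, cap below 0.02 m/s); the robot touches nothing.
It fails at once if a bystander is pushed more than 30 mm away or tipped over (distance of any of bottle1, bottle2, bottle3, bottle4, keeper, cup, mortar, spoon from where it was at the start of the episode above 0.03 m or angle between any of bottle1, bottle2, bottle3, bottle4, keeper, cup, mortar, spoon's own z axis and vertical above 0.5 rad).
It also fails if it takes over 64 s, if anything falls off the work surface, if the arm or the gripper's body presses on something with over 40 N, if the wrist force passes 120 N, or if a joint passes its speed limit or range.

## Working session

There is one attempt and no reset: what is moved stays moved. The work goes in short steps, Python scripts to look and compute and a shell command to move; the robot and the scene stay as the last step left them, time stands still between calls to the robot, and variables do not carry over. Pictures are saved under pics/ and viewed, on a budget of 10 in all, crops included, one or two more only if the job needs it, and the job is handed in when it is done.

```bash
ls; mkdir -p pics
cat > h.py <<'E'
from plant import *
import numpy as np, cv2
def snap(name,fn=None):
    c=calibration(name); im,d=get_image(name)
    np.savez(f'/tmp/{name}.npz',im=im,d=d,K=c['intrinsics'],o=c['origin'],R=c['attitude'])
    if fn: cv2.imwrite('pics/'+fn,im[:,:,::-1])
    return im,d
def load(name):
    z=np.load(f'/tmp/{name}.npz'); return z
def cloud(name):
    z=load(name);K=z['K'];d=z['d'];v,u=np.mgrid[:400,:640]
    p=np.stack([(u-K[0,2])/K[0,0]*d,(v-K[1,2])/K[1,1]*d,d],-1)
    P=p@z['R'].T+z['o']; P[d==0]=np.nan
    return P
E
python3 - <<'E'
from h import *
a,_=snap('scene');b,_=snap('top')
print({k:np.round(v,3) for k,v in observe().items()})
for n in('scene','top'): print(calibration(n))
cv2.imwrite('pics/1.png',a[:,:,::-1]);cv2.imwrite('pics/2.png',b[:,:,::-1])
E
```

```text
pics
{'t': np.float64(0.1), 'joints': array([-5.2191e+01,  2.0587e+01,  6.3900e-01, -1.7000e-02, -7.0137e+01,
       -1.6508e+01]), 'qvel': array([-0.022, -0.078,  0.106,  0.011, -0.027,  0.086]), 'joint_torque': array([-2.0000e-03, -5.8476e+01,  2.9411e+01,  6.9550e+00, -3.0000e-03,
       -0.0000e+00]), 'tool_pos': array([ 0.245, -0.628,  0.23 ]), 'tcp_rot': array([[-0.363,  0.932, -0.001],
       [ 0.932,  0.363,  0.001],
       [ 0.002, -0.   , -1.   ]]), 'force': array([-0.66 , -0.284,  0.125]), 'ft_torque': array([-0.036, -0.022, -0.037]), 'grip_width': np.float64(0.086)}
{'intrinsics': array([[371.01474435,   0.        , 319.76344169],
       [  0.        , 371.01474435, 197.30166637],
       [  0.        ,   0.        ,   1.        ]]), 'origin': array([1.20830889, 0.41729769, 0.76436925]), 'attitude': array([[-0.48420849,  0.55886043, -0.67321405],
       [ 0.87483355,  0.32193259, -0.36197468],
       [ 0.01443621, -0.76422145, -0.64479235]])}
{'intrinsics': array([[473.78800788,   0.        , 319.4311976 ],
       [  0.        , 473.78800788, 193.38708927],
       [  0.        ,   0.        ,   1.        ]]), 'origin': array([0.41959467, 0.04077235, 1.65521985]), 'attitude': array([[-2.29086712e-02, -9.97560201e-01,  6.59457246e-02],
       [-9.99737141e-01,  2.29193134e-02, -5.95256546e-04],
       [-9.17626488e-04, -6.59420267e-02, -9.97823034e-01]])}
```

View pics/1.png

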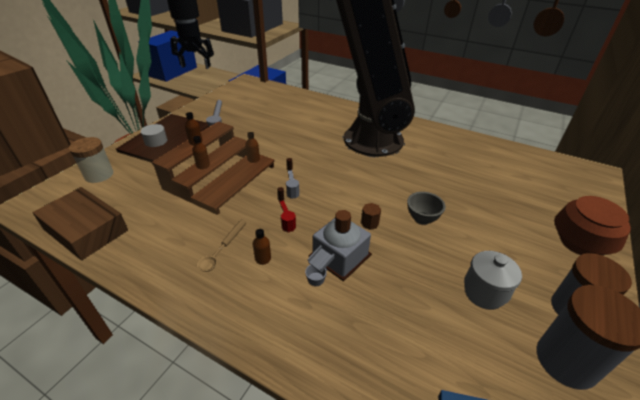

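View pics/2.png

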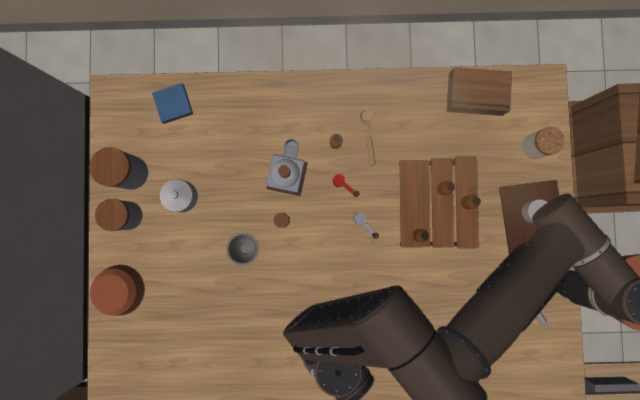

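Scene view: the cap on the grinder is at (343,220), and a second, bigger cap stands on the board at (371,215). The steel crank is at (292,188) and the red look-alike at (288,219).
Top view: the cap on the grinder is at (285,171) and the loose cap at (281,220). The steel crank hub is at (361,217) with its handle at (375,236), the red one is at (339,181), and the stand spans x 400–480.
The targets are the cap on the shaft (smaller, and in the described place) and the grey steel crank. I'll measure both and confirm them in one enlarged crop.

Run:
```python
from h import *
P=cloud('top'); im=load('top')['im']
def st(n,u0,u1,v0,v1,z0,z1):
    Q=P[v0:v1,u0:u1].reshape(-1,3);m=(Q[:,2]>z0)&(Q[:,2]<z1);Q=Q[m]
    if len(Q)<3: print(n,len(Q));return
    r=cv2.minAreaRect((Q[:,:2]*1000).astype(np.float32))
    print(n,len(Q),'med',np.round(np.median(Q,0),4),'rect',np.round(r[0],1),np.round(r[1],1),round(r[2],1),'mean',np.round(Q.mean(0),4))
print('board z',np.nanmedian(P[120:150,200:260,2]),np.nanmedian(P[200:240,300:330,2]),np.nanmedian(P[330:380,120:250,2]))
st('cap',270,305,150,195,.13,.17)
st('grinder',255,315,145,205,.07,.095)
st('chute',275,315,130,165,.03,.068)
st('bigcap',265,298,205,235,.03,.08)
st('crank hub',345,390,205,245,.035,.06)
st('crank handle',345,390,205,245,.07,.1)
st('red hub',325,365,168,200,.035,.055)
st('red handle',325,365,168,200,.07,.1)
st('step1',395,485,150,255,.02,.04)
st('step2',395,485,150,255,.06,.08)
st('step3',395,485,150,255,.10,.12)
st('bottle1',405,440,220,250,.08,.16)
P2=cloud('scene');globals()['P']=P2
print('scene')
st('cap',325,360,200,240,.13,.17)
st('grinder',300,380,210,280,.075,.09)
st('bigcap',355,390,195,235,.03,.08)
st('crank hub',280,305,150,205,.040,.06)
st('crank handle',280,305,150,205,.07,.1)
st('step1',150,290,110,215,.02,.04)
a=cv2.resize(im[130:260,255:455][:,:,::-1],(800,520),interpolation=cv2.INTER_CUBIC)
cv2.imwrite('pics/3.png',a)
```

```text
board z -0.0013367052015740288 -0.0008839464229795091 -0.0009771049347293559
cap 120 med [0.5936 0.1516 0.1492] rect [594.6 152.9] [37.3 35.9] 25.2 mean [0.5944 0.1525 0.1488]
grinder 606 med [0.5857 0.1493 0.0845] rect [597.3 152.5] [110.5 114.9] 76.9 mean [0.5918 0.1512 0.0849]
chute 184 med [0.6751 0.1366 0.0536] rect [667.5 131.1] [102.1  59. ] 14.6 mean [0.6752 0.135  0.0528]
bigcap 187 med [0.4385 0.1713 0.0557] rect [438.5 171.6] [47.7 47.3] 88.7 mean [0.4389 0.1714 0.0559]
crank hub 175 med [ 0.4293 -0.103   0.0456] rect [ 422.  -114.4] [89.1 39.2] 47.7 mean [ 0.4267 -0.1046  0.0458]
crank handle 30 med [ 0.3813 -0.1421  0.0855] rect [ 379.8 -142.2] [17.1 16.5] 89.5 mean [ 0.3804 -0.1421  0.0849]
red hub 176 med [ 0.5633 -0.0348  0.045 ] rect [554.3 -52.7] [101.   39.7] 56.5 mean [ 0.5612 -0.0378  0.045 ]
red handle 30 med [ 0.5217 -0.082   0.0845] rect [520.3 -83.2] [16.3 17.5] 2.3 mean [ 0.5207 -0.0829  0.0838]
step1 2357 med [ 0.4962 -0.2833  0.0291] rect [ 486.2 -330.1] [189.2 296.9] 88.2 mean [ 0.4946 -0.2851  0.0291]
step2 1750 med [ 0.4687 -0.3682  0.0691] rect [ 486.2
[... 235 characters left out ...]
40.3 40.9] 73.6 mean [ 0.3771 -0.2894  0.1091]
scene
cap 232 med [0.6056 0.1564 0.1503] rect [599.1 154. ] [38.3 38.8] 84.8 mean [0.6039 0.1559 0.1468]
grinder 630 med [0.6362 0.1799 0.0852] rect [599.9 154.4] [109.6 110.5] 76.7 mean [0.6234 0.1653 0.0844]
bigcap 307 med [0.4539 0.1758 0.057 ] rect [443.8 173.5] [52.5 51.4] 45.8 mean [0.4507 0.1754 0.0521]
crank hub 195 med [ 0.4402 -0.0972  0.0472] rect [455.1 -92.2] [181.8  46.3] 26.5 mean [ 0.4463 -0.1002  0.0477]
crank handle 71 med [ 0.3941 -0.1335  0.0841] rect [ 454.8 -107.9] [173.7  16.7] 25.9 mean [ 0.4506 -0.1114  0.0817]
step1 2447 med [ 0.4973 -0.296   0.0304] rect [ 445.6 -447.1] [798.5 364.3] 64.9 mean [ 0.4884 -0.3544  0.0295]
```

View pics/3.png

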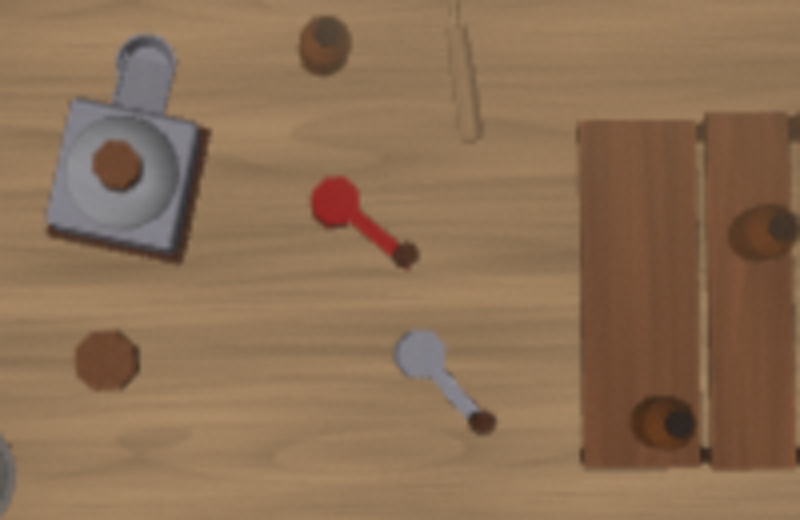

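The crop confirms it: the small octagonal cap on the dome is at crop (117,165), about 37 mm across, against about 48 mm for the loose one at (107,360). The grey crank hub is at (420,355) with its handle at (482,422), and the red one at (335,200) I'll leave alone. Moving above the grinder now.

```bash
python3 -m jog '{"travel":[[0,0,-0.025],[0,0,-0.025],[0,0,-0.025],[0.025,0.0255,0],[0.025,0.0255,0],[0.025,0.0255,0],[0.025,0.0255,0],[0.025,0.0255,0],[0.025,0.0255,0],[0.025,0.0255,0],[0.025,0.0255,0],[0.025,0.0255,0]],"yaw":[0,0,0,0,0,0,0,0,0,0,0,0]}' 0 40
python3 -m jog '{"travel":[[0.025,0.0255,0],[0.025,0.0255,0],[0.025,0.0255,0],[0.025,0.0255,0],[0.025,0.0255,0],[0.025,0.0255,0],[0.025,0.0255,0],[0.025,0.0255,0],[0.025,0.0255,0],[0.025,0.0255,0],[0.025,0.0255,0],[0.025,0.0255,0]],"yaw":[0,0,0,0,0,0,0,0,0,0,0,0]}'
python3 -m jog '{"travel":[[0.025,0.0255,0],[0.025,0.0255,0],[0.025,0.0255,0],[0,0,0],[0,0,0]],"yaw":[0,0,0,0,0]}'
python3 - <<'E'
from h import *
s=observe();snap('wrist','4.png');c=calibration('wrist');print(c, np.round(s['tool_pos'],4),np.round(s['tcp_rot'],3), s['joints'])
print((np.array(c['origin'])-s['tool_pos'])@s['tcp_rot'])
E
```

```text
t: 1.1
tool_pos: [0.3774, -0.3341, 0.3061]
tcp_rot: [[-0.363, 0.932, -0.0], [0.932, 0.363, 0.0], [0.0, -0.0, -1.0]]
force: [-0.1, -0.0, -0.7]
grip_width: 0.0857
t: 2.1
tool_pos: [0.5535, 0.0566, 0.3061]
tcp_rot: [[-0.364, 0.932, -0.0], [0.932, 0.364, 0.0], [0.0, -0.0, -1.0]]
force: [1.7, -0.6, 0.1]
grip_width: 0.0852
t: 2.52
tool_pos: [0.5975, 0.1541, 0.3047]
tcp_rot: [[-0.365, 0.931, -0.002], [0.931, 0.365, -0.001], [-0.0, -0.002, -1.0]]
force: [-0.2, 0.2, -0.1]
grip_width: 0.0856
{'intrinsics': array([[309.70691629,   0.        , 318.91046368],
       [  0.        , 309.70691629, 195.37768381],
       [  0.        ,   0.        ,   1.        ]]), 'origin': array([0.5269715 , 0.12575831, 0.44784503]), 'attitude': array([[-3.64439741e-01,  8.89599033e-01,  2.75312978e-01],
       [ 9.31226652e-01,  3.47902966e-01,  1.08537772e-01],
       [ 7.72895477e-04,  2.95934260e-01, -9.55207996e-01]])} [0.5975 0.1541 0.3047] [[-0.365  0.931 -0.002]
 [ 0.931  0.365 -0.001]
 [-0.    -0.002 -1.   ]] [ 3.25654359e+01  1.30944098e+01 -2.08183311e-01 -1.73958724e-02
 -7.68395053e+01 -1.01140968e+02]
[-0.00070503 -0.07636595 -0.1429249 ]
```

View pics/4.png

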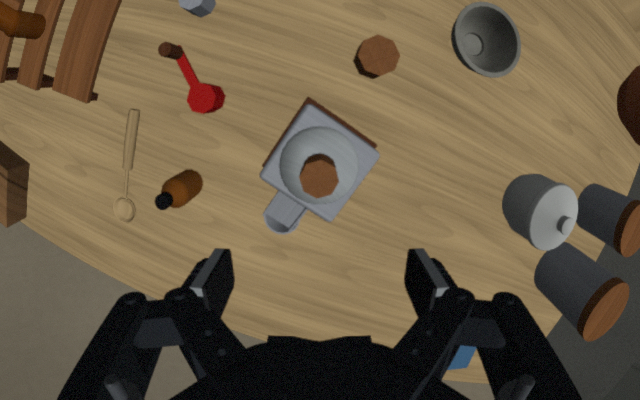

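The wrist view shows the cap at (319,176) on the grinder dome, centred between the fingers, with the chute at (283,215), the loose cap at (377,57) and the red crank at (205,97). Next I'll measure the cap's position and facet direction from the wrist depth.

```bash
cat >> h.py <<'E'
def wcloud():
    z=load('wrist');K=z['K'];d=z['d'];v,u=np.mgrid[:400,:640]
    x=(u-K[0,2])/K[0,0];y=(v-K[1,2])/K[1,1];th=np.hypot(x,y)+1e-9
    t=np.tan(th)/th
    p=np.stack([x*t*d,y*t*d,d],-1);P=p@z['R'].T+z['o'];P[d==0]=np.nan
    return P
def sel(P,xy,r,z0,z1):
    return P[(np.hypot(P[...,0]-xy[0],P[...,1]-xy[1])<r)&(P[...,2]>z0)&(P[...,2]<z1)]
from scipy.optimize import minimize
def octfit(Q,af,xy0):
    # boundary-fit: regular octagon (across flats af) holding the points
    best=None
    H=Q[:,:2]
    for a in np.radians(np.arange(0,45,1.5)):
        n=np.stack([np.cos(a+np.arange(8)*np.pi/4),np.sin(a+np.arange(8)*np.pi/4)],1)
        s=np.array([np.percentile(H@k,98.5) for k in n])
        c,res,_,_=np.linalg.lstsq(np.c_[n,np.ones(8)],s,rcond=None)
        e=np.std(s-np.c_[n,np.ones(8)]@c)
        if best is None or e<best[0]: best=(e,np.degrees(a),c)
    return best
E
python3 - <<'E'
from h import *
P=wcloud()
for n,xy,r,z0,z1 in (('cap',(.5985,.1535),.026,.143,.16),('dome',(.5985,.1535),.05,.08,.112),('bigcap',(.441,.1725),.035,.05,.06)):
    Q=sel(P,xy,r,z0,z1);print(n,len(Q),np.round(np.median(Q,0),4),cv2.minAreaRect((Q[:,:2]*1000).astype(np.float32)),octfit(Q,.037,xy))
Q=sel(P,(.5985,.1535),.1,.078,.0865);print('box',cv2.minAreaRect((Q[:,:2]*1000).astype(np.float32)),Q.mean(0))
Q=sel(P,(.5985,.1535),.13,.04,.07);Q=Q[(Q[:,:2]-[.5985,.1535])@[.973,-.23]>.07];print('chute',len(Q),Q.mean(0),np.degrees(np.arctan2(*(Q.mean(0)[:2]-[.5985,.1535])[::-1])))
E
```

```text
cap 1153 [0.5965 0.1538 0.1498] ((596.8156127929688, 154.00303649902344), (37.60011672973633, 37.52747344970703), 36.00345993041992) (np.float64(3.702261757648977e-05), np.float64(14.999999999999998), array([0.59687039, 0.15398869, 0.01757543]))
dome 3992 [0.5861 0.1466 0.0982] ((598.4486083984375, 153.95376586914062), (99.68367004394531, 98.92804718017578), 19.558828353881836) (np.float64(0.0001423443372559824), np.float64(42.0), array([0.59810263, 0.1531093 , 0.04624678]))
bigcap 1268 [0.442  0.1732 0.057 ] ((441.6089172363281, 174.05389404296875), (50.53171157836914, 50.679962158203125), 1.9205514192581177) (np.float64(0.00011355642208330878), np.float64(19.5), array([0.44169154, 0.17352243, 0.02371375]))
box ((597.0094604492188, 154.45803833007812), (111.26228332519531, 111.0062026977539), 76.86546325683594) [0.59172224 0.15197731 0.08414964]
chute 663 [0.68191589 0.135117   0.05391257] -12.42805857466743
```

```bash
python3 -m jog '{"travel":[[0,0,0.03],[0,0,0.03],[0,0,0.03],[0,0,0.03],[0,0,0.025],[0,0,0.02],[0,0,0.02],[0,0,0]],"yaw":[0.11,0,0,0,0,0,0,0]}'
python3 -m jog '{"travel":[[0,0,0],[0,0,0],[0,0,0],[0,0,0],[0,0,0],[0,0,0],[0,0,0],[0,0,0]],"yaw":[0,0,0,0,0,0,0,0]}' 1 30
```

```text
t: 3.23
tool_pos: [0.5947, 0.1502, 0.1175]
tcp_rot: [[-0.257, 0.966, -0.006], [0.966, 0.257, -0.002], [-0.001, -0.006, -1.0]]
force: [-0.5, -0.5, -1.0]
grip_width: 0.0856
t: 3.9
tool_pos: [0.5982, 0.1527, 0.1232]
tcp_rot: [[-0.259, 0.966, 0.002], [0.966, 0.259, 0.001], [0.0, 0.003, -1.0]]
force: [-0.6, -0.5, 6.3]
grip_width: 0.0386
```

```bash
python3 -m jog '{"travel":[[0,0,-0.012],[0,0,-0.016],[0,0,-0.016],[0,0,-0.016],[0,0.025,0],[0,0.025,0],[0,0.02,0],[0,0.01,0],[0,0,0],[0,0,0]],"yaw":[0,0,0,0,0,0,0,0,0,0]}'
python3 - <<'E'
from h import *
snap('wrist');z=load('wrist');im=z['im']
o=np.array([.597,.154,.138]);pc=(o-z['o'])@z['R'];th=np.arctan2(np.hypot(*pc[:2]),pc[2]);uv=pc[:2]/np.hypot(*pc[:2])*th*z['K'][0,0]+z['K'][:2,2];print(uv,pc)
u,v=uv.astype(int);print(observe()['force'],observe()['grip_width'])
c=im[max(v-70,0):v+80,max(u-100,0):u+100];print(max(u-100,0),max(v-70,0))
cv2.imwrite('pics/5.png',cv2.resize(c[:,:,::-1],None,fx=4,fy=4,interpolation=cv2.INTER_CUBIC))
E
```

```text
t: 4.73
tool_pos: [0.6743, 0.1731, 0.1808]
tcp_rot: [[-0.258, 0.966, -0.001], [0.966, 0.258, -0.0], [0.0, -0.001, -1.0]]
force: [-0.2, 0.1, -0.4]
grip_width: 0.0388
[320.89023111  95.05655272] [ 0.0011646  -0.0590138   0.17576527]
[-0.67654549 -0.17939253 -1.03833869] 0.038852329080075666
220 25
```

View pics/5.png

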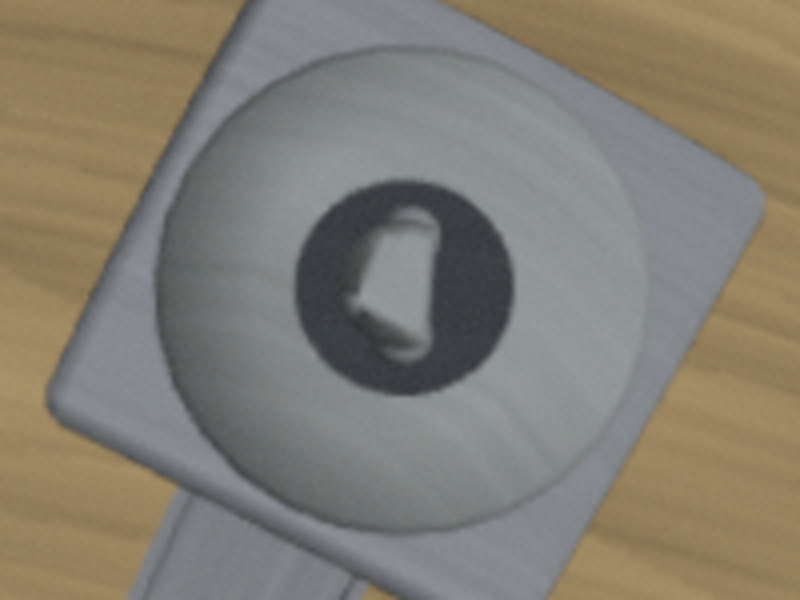

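The cap is held. The bare D-shaft is at crop (400,285), on the dark plate, with its flat facing image right. The spring balls are at (411,213) and (405,352). Now I'll fit the angle.

Run:
```python
from h import *
P=wcloud();z=load('wrist')
def at(cu,cv_,h):
    u=cu/4+220;v=cv_/4+25;x=(u-z['K'][0,2])/z['K'][0,0];y=(v-z['K'][1,2])/z['K'][0,0];th=np.hypot(x,y);d=np.array([x/th*np.sin(th),y/th*np.sin(th),np.cos(th)])@z['R'].T
    return z['o']+d*(h-z['o'][2])/d[2]
a=at(411,213,.1255);b=at(405,352,.1255);print('balls',a,b,(a+b)/2,np.degrees(np.arctan2(*(a-b)[1::-1])))
a=at(437,225,.137);b=at(432,320,.137);print('flat edge',a,b,np.degrees(np.arctan2(*(a-b)[1::-1])))
Q=sel(P,(.597,.154),.013,.132,.145);print(len(Q),Q.mean(0) if len(Q) else 0,cv2.minAreaRect((Q[:,:2]*1000).astype(np.float32)) if len(Q) else 0)
Q=sel(P,(.597,.154),.03,.106,.111);p=cv2.minEnclosingCircle((Q[:,:2]*1000).astype(np.float32));print('plate?',p,Q[:,2].mean())
# dark plate by colour
im=z['im'].astype(int);m=(im.sum(-1)<230)&(np.hypot(P[...,0]-.597,P[...,1]-.154)<.03);Q=P[m];print('dark',len(Q),np.median(Q,0),cv2.minEnclosingCircle((Q[:,:2]*1000).astype(np.float32)))
Q=sel(P,(.597,.154),.1,.078,.0865);print('box',cv2.minAreaRect((Q[:,:2]*1000).astype(np.float32)))
Q=sel(P,(.597,.154),.1,.09,.103);print('dome',cv2.minEnclosingCircle((Q[:,:2]*1000).astype(np.float32)))
```

```text
balls [0.58600068 0.15235059 0.1255    ] [0.60771969 0.15720773 0.1255    ] [0.59686019 0.15477916 0.1255    ] -167.394048245945
flat edge [0.58763579 0.15660143 0.137     ] [0.6016508  0.15962436 0.137     ] -167.82820674024535
642 [0.59776187 0.15210338 0.13678   ] ((598.095947265625, 151.53994750976562), (19.676708221435547, 13.838642120361328), 13.769433975219727)
plate? ((597.6688232421875, 153.73764038085938), 26.467132568359375) 0.1078058157519257
dark 1593 [0.59785123 0.15545936 0.10797948] ((597.4349975585938, 154.15719604492188), 18.4942626953125)
box ((597.460693359375, 154.1236572265625), (110.82563018798828, 110.5705337524414), 76.77062225341797)
dome ((597.2904663085938, 154.02757263183594), 46.21828079223633)
```

Axis is at (0.5974, 0.1541), and the flat faces about 103° (world) while the chute points −13°. Next I'll carry the cap to the bottom step.

```bash
python3 -m jog '{"travel":[[-0.03,-0.0185,-0.01],[-0.031,-0.019,0],[-0.031,-0.019,0],[-0.031,-0.019,0],[-0.031,-0.019,0],[-0.031,-0.019,0],[-0.031,-0.019,0],[-0.031,-0.019,0],[-0.031,-0.019,0],[-0.031,-0.019,0],[-0.031,-0.019,0],[-0.031,-0.019,0]],"yaw":[0,0,0,0,0,0,0,0,0,0,0,0]}'
python3 -m jog '{"travel":[[-0.031,-0.0185,0],[0,0,0],[0,0,0],[0,0,0],[0,0,0],[0,0,0],[0,0,0],[0,0,0],[0,0,0],[0,0,0],[0,0,0],[0,0,0]],"yaw":[0.117,0.117,0.117,0.117,0.117,0.117,0.117,0.117,0.117,0.117,0.117,0.117]}'
python3 - <<'E'
from h import *
z=load('top')
P=cloud('top')
for n,(u,v) in dict(b1=(420,237),b2=(444,188),b3=(470,202)).items():
    Q=P[v-14:v+14,u-16:u+16].reshape(-1,3);Q=Q[Q[:,2]>.125 if n!='b1' else Q[:,2]>.08];print(n,Q.mean(0),Q[:,2].max())
print(observe()['force'],observe()['joints'],observe()['tool_pos'])
snap('scene','6.png')
im=load('scene')['im'];cv2.imwrite('pics/6.png',cv2.resize(im[90:290,130:390,::-1],None,fx=3,fy=3,interpolation=cv2.INTER_CUBIC))
E
```

```text
t: 5.78
tool_pos: [0.5493, -0.2452, 0.1921]
tcp_rot: [[-0.259, 0.966, 0.001], [0.966, 0.259, 0.0], [-0.0, 0.001, -1.0]]
force: [1.0, -0.2, -0.5]
grip_width: 0.0389
t: 6.78
tool_pos: [0.5401, -0.2784, 0.1919]
tcp_rot: [[0.912, 0.41, 0.001], [0.41, -0.912, 0.0], [0.001, 0.0, -1.0]]
force: [-0.1, -0.2, -0.3]
grip_width: 0.0385
b1 [ 0.37706332 -0.28937041  0.10906075] 0.14202227006329626
b2 [ 0.52929485 -0.36811925  0.15060695] 0.17989307701825052
b3 [ 0.48112304 -0.4307713   0.17896507] 0.22440999675223772
[-0.05667278 -0.24395306 -0.34355892] [-8.87013224e+00  1.58504434e+01 -1.14075887e+01 -9.46501595e-03
 -6.27128736e+01 -1.46892165e+02] [ 0.54014479 -0.27836211  0.19186967]
```

View pics/6.png

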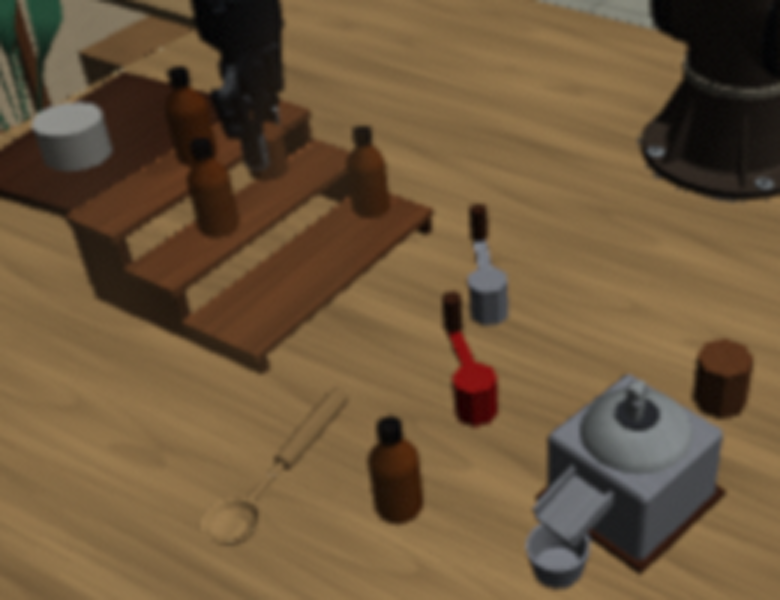

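The scene view shows the cap held at crop (268,155) over the stand, the crank at (488,295) and the bare shaft at (637,395). I'll shift clear of bottle2 and lower.

```bash
python3 -m jog '{"travel":[[0.031,0.003,0],[0,0,0.03],[0,0,0.03],[0,0,0.03],[0,0,0.025],[0,0,0.015],[0,0,0.008],[0,0,0.003],[0,0,0],[0,0,0]],"yaw":[0,0,0,0,0,0,0,0,0,0]}'
python3 - <<'E'
from h import *
s=observe();print(s['tool_pos'],s['force']);snap('scene');P=cloud('scene');Q=sel(P,s['tool_pos'],.024,.035,.12);print(len(Q),np.percentile(Q[:,2],[1,5,50]))
E
```

```text
t: 7.67
tool_pos: [0.5712, -0.2688, 0.0516]
tcp_rot: [[0.909, 0.417, 0.002], [0.417, -0.909, -0.0], [0.001, 0.001, -1.0]]
force: [1.0, 0.2, -1.6]
grip_width: 0.0386
[ 0.57120917 -0.26877221  0.05160371] [ 1.01380947  0.15793631 -1.60580557]
157 [0.03658148 0.03840693 0.07545123]
```

```bash
python3 -m jog '{"travel":[[0,0,0.002],[0,0,0.002],[0,0,0],[0,0,0]],"yaw":[0,0,0,0]}'
```

```text
t: 8.05
tool_pos: [0.5706, -0.2687, 0.0465]
tcp_rot: [[0.91, 0.416, 0.0], [0.416, -0.91, -0.0], [0.0, 0.0, -1.0]]
force: [-0.6, -0.3, -0.5]
grip_width: 0.0387
```

```bash
python3 -m jog '{"travel":[[0,0,0.001],[0,0,0],[0,0,0]],"yaw":[0,0,0]}';python3 -m jog '{"travel":[[0,0,0.001],[0,0,0],[0,0,0]],"yaw":[0,0,0]}'; python3 -m jog '{"travel":[[0,0,0.001],[0,0,0],[0,0,0]],"yaw":[0,0,0]}'
```

```text
t: 8.3
tool_pos: [0.5706, -0.2686, 0.0453]
tcp_rot: [[0.91, 0.416, 0.0], [0.416, -0.91, -0.0], [0.0, 0.0, -1.0]]
force: [-1.0, 0.9, -0.0]
grip_width: 0.0386
t: 8.55
tool_pos: [0.5707, -0.2687, 0.0452]
tcp_rot: [[0.909, 0.416, 0.0], [0.416, -0.909, -0.0], [0.0, 0.0, -1.0]]
force: [-2.1, 2.1, 7.7]
grip_width: 0.0388
t: 8.8
tool_pos: [0.5707, -0.2687, 0.0452]
tcp_rot: [[0.909, 0.416, 0.001], [0.416, -0.909, -0.001], [0.0, 0.001, -1.0]]
force: [-3.9, 3.6, 14.5]
grip_width: 0.0387
```

Contact came at TCP z 0.0452. I'll ease back and open.

```bash
python3 -m jog '{"travel":[[0,0,-0.002],[0,0,0]],"yaw":[0,0]}'; python3 -m jog '{"travel":[[0,0,0],[0,0,0],[0,0,0],[0,0,0],[0,0,0],[0,0,0]],"yaw":[0,0,0,0,0,0]}' 0 ; python3 -m jog '{"travel":[[0,0,-0.01],[0,0,-0.02],[0,0,-0.03],[0,0,-0.03],[0,0,-0.03],[0,0,-0.03],[0,0,0],[0,0,0]],"yaw":[0,0,0,0,0,0,0,0]}'
python3 - <<'E'
from h import *
snap('wrist');P=wcloud();z=load('wrist')
Q=sel(P,(.5707,-.2687),.03,.06,.085);print(len(Q),Q.mean(0),np.percentile(Q[:,2],[2,98]),octfit(Q,0,0))
n=np.linalg.lstsq(np.c_[Q[:,:2],np.ones(len(Q))],Q[:,2],rcond=None)[0];print('tilt',n[:2])
# crank in wrist view?
for c in [(.434,-.097)]:
    Q=sel(P,c,.09,.038,.055);print('crank',len(Q),Q.mean(0) if len(Q) else '')
print(observe()['tool_pos'],observe()['joints'])
E
```

```text
t: 8.97
tool_pos: [0.5709, -0.2687, 0.0459]
tcp_rot: [[0.91, 0.416, 0.001], [0.416, -0.91, -0.0], [0.001, 0.001, -1.0]]
force: [-0.3, -0.0, -0.4]
grip_width: 0.0387
t: 9.47
tool_pos: [0.5705, -0.2687, 0.0452]
tcp_rot: [[0.91, 0.416, -0.0], [0.416, -0.91, 0.0], [-0.0, -0.0, -1.0]]
force: [0.2, -0.7, -0.0]
grip_width: 0.0853
t: 10.13
tool_pos: [0.5717, -0.2689, 0.1985]
tcp_rot: [[0.909, 0.416, 0.005], [0.416, -0.909, -0.001], [0.004, 0.003, -1.0]]
force: [-0.4, 0.4, -1.6]
grip_width: 0.0855
1427 [ 0.57011955 -0.26596247  0.07136523] [0.06412873 0.07317951] (np.float64(0.00011165172759221942), np.float64(0.0), array([ 0.57038759, -0.26652509,  0.01776063]))
tilt [ 0.02477673 -0.04852172]
crank 41 [ 0.38414236 -0.15021788  0.0454971 ]
[ 0.57066675 -0.26858106  0.19655336] [-7.50745451e+00  1.76972725e+01 -8.13870286e+00 -1.39659351e-02
 -6.40494043e+01 -1.47936802e+02]
```

The cap stands on the step (top at 0.072, about level). On to the crank.

```bash
python3 -m jog '{"travel":[[0,0,-0.03],[-0.009,-0.0355,0],[-0.009,-0.0355,0],[-0.009,-0.0355,0],[-0.009,-0.0355,0],[-0.009,-0.0355,0],[-0.008,-0.036,0],[0,0,0],[0,0,0],[0,0,0],[0,0,0],[0,0,0]],"yaw":[0,0,0,0,0,0,0,-0.12,-0.12,-0.12,-0.12,-0.12]}'
python3 -m jog '{"travel":[[0,0,0],[0,0,0],[0,0,0],[0,0,0],[0,0,0],[0,0,0],[0,0,0],[0,0,0],[0,0,0],[0,0,0],[0,0,0],[0,0,0]],"yaw":[-0.122,-0.122,-0.122,-0.122,-0.122,-0.122,-0.122,-0.122,-0.122,-0.122,-0.122,-0.122]}'
python3 -m jog '{"travel":[[0,0,0],[0,0,0],[0,0,0],[0,0,0],[0,0,0],[0,0,0],[0,0,0],[0,0,0],[0,0,0],[0,0,0],[0,0,0],[0,0,0]],"yaw":[-0.122,-0.122,-0.122,-0.122,-0.122,-0.122,-0.122,-0.122,-0.122,-0.122,-0.122,-0.122]}'
python3 -m jog '{"travel":[[0,0,0],[0,0,0],[0,0,0],[0,0,0],[0,0,0],[0,0,0],[0,0,0],[0,0,0],[0,0,0],[0,0,0],[0,0,0],[0,0,0]],"yaw":[-0.122,-0.122,-0.122,-0.122,-0.122,-0.122,-0.122,-0.122,-0.122,-0.122,-0.122,-0.122]}'
python3 - <<'E'
from h import *
s=observe();print(s['tool_pos'],np.degrees(np.arctan2(s['tcp_rot'][1][0],s['tcp_rot'][0][0])),s['joints'])
im,_=snap('wrist');P=wcloud()
Q=sel(P,(.432,-.099),.1,.038,.052)
hub=sel(P,(.434,-.097),.03,.038,.052);print('hub',len(hub),octfit(hub,0,0),cv2.minAreaRect((hub[:,:2]*1000).astype(np.float32)))
print('all',len(Q),cv2.minAreaRect((Q[:,:2]*1000).astype(np.float32)))
H=sel(P,(.38,-.142),.03,.08,.095);print('handle',len(H),H.mean(0),cv2.minEnclosingCircle((H[:,:2]*1000).astype(np.float32)))
cv2.imwrite('pics/7.png',im[:,:,::-1])
E
```

```text
t: 11.18
tool_pos: [0.4328, -0.0964, 0.2244]
tcp_rot: [[0.511, 0.86, -0.002], [0.86, -0.511, -0.0], [-0.001, -0.002, -1.0]]
force: [-0.1, -0.2, -0.6]
grip_width: 0.0852
t: 12.18
tool_pos: [0.4328, -0.0966, 0.2242]
tcp_rot: [[-0.8, 0.6, -0.002], [0.6, 0.8, -0.0], [0.002, -0.002, -1.0]]
force: [-0.0, -0.2, 0.1]
grip_width: 0.0853
t: 13.18
tool_pos: [0.4328, -0.0966, 0.2243]
tcp_rot: [[-0.682, -0.732, -0.002], [-0.732, 0.682, -0.0], [0.002, 0.002, -1.0]]
force: [0.8, 0.4, -0.2]
grip_width: 0.0854
t: 14.18
tool_pos: [0.4328, -0.0966, 0.2242]
tcp_rot: [[0.655, -0.756, -0.002], [-0.756, -0.655, -0.0], [-0.001, 0.002, -1.0]]
force: [0.0, 0.5, 0.8]
grip_width: 0.0852
[ 0.43278854 -0.09655238  0.22423327] -49.080983348621885 [ 1.30380132e+01 -1.54562527e+00 -2.74588061e+01 -1.71603854e-02
 -6.42229298e+01  1.17888561e+02]
hub 1352 (np.float64(0.003294164013976196), np.float64(37.5), array([ 0.43601097, -0.09817385,  0.0225036 ])) ((434.2259216308594, -99.64572143554688), (56.62724685668945, 39.39195251464844), 40.53230285644531)
all 1721 ((449.7021789550781, -93.48960876464844), (160.76675415039062, 47.543601989746094), 25.65920066833496)
handle 289 [ 0.38366705 -0.14048775  0.08518891] ((383.1762390136719, -141.654541015625), 10.228902816772461)
```

View pics/7.png

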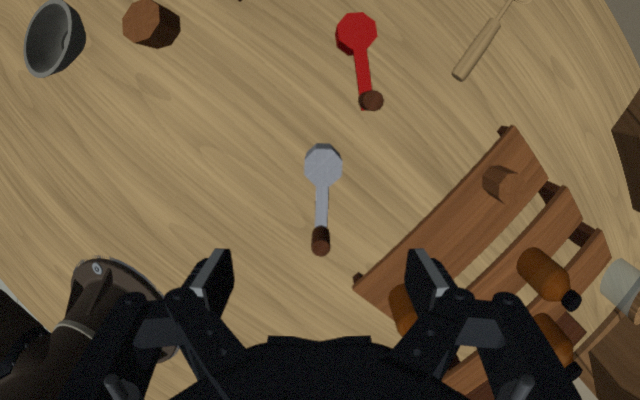

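The wrist view shows the steel hub at (323,163) with its handle at (320,240). The red one is well apart at (355,33), and the cap stands upright on the bottom step at (500,182). I'll refine the hub pose.

Run:
```python
from h import *
P=wcloud()
Q=sel(P,(.434,-.097),.03,.042,.05)[:,:2]
H=np.array([.3832,-.1415])
from scipy.optimize import least_squares
for it in range(1):
    best=[]
    for a in np.radians(np.arange(212,230,.5)):
        e=np.array([np.cos(a),np.sin(a)]);n=np.array([-e[1],e[0]])
        # seven faces other than the arm's, 40 mm across flats
        th=a+np.arange(1,8)*np.pi/4;N=np.stack([np.cos(th),np.sin(th)],1)
        s=np.array([np.percentile(Q@k,99) for k in N]);A=np.c_[N,np.ones(7)]
        c=np.linalg.lstsq(A,s,rcond=None)[0];best.append((np.std(A@c-s),np.degrees(a),*c))
    best.sort();print(np.round(best[:4],4))
c=np.array(best[0][2:4]);d=H-c;print('handle dir',np.degrees(np.arctan2(d[1],d[0]))%360,np.hypot(*d))
arm=sel(P,c,.064,.035,.05)[:,:2];arm=arm[np.hypot(*(arm-c).T)>.027];arm=arm[(arm-c)@d>0];m=arm.mean(0)-c;vx=cv2.fitLine(arm.astype(np.float32),cv2.DIST_L2,0,0.01,0.01).ravel();print('arm',len(arm),np.degrees(np.arctan2(m[1],m[0]))%360,np.degrees(np.arctan2(vx[1],vx[0]))%180)
s=observe();R=s['tcp_rot'];print('shift tool',(np.r_[c,0]-s['tool_pos'])@R)
```

```text
[[ 2.000e-03  2.180e+02  4.373e-01 -9.700e-02  2.190e-02]
 [ 2.100e-03  2.175e+02  4.373e-01 -9.700e-02  2.180e-02]
 [ 2.100e-03  2.170e+02  4.374e-01 -9.710e-02  2.180e-02]
 [ 2.100e-03  2.185e+02  4.373e-01 -9.700e-02  2.190e-02]]
handle dir 219.42642234106668 0.07006926695386621
arm 385 219.5033148805492 39.577045
shift tool [ 0.00364042 -0.00354061  0.22424728]
```

Run:
```python
from h import *
P=wcloud()
Q=sel(P,(.437,-.096),.027,.042,.05)[:,:2]
a=np.radians(219.5);th=a+np.arange(2,7)*np.pi/4;N=np.stack([np.cos(th),np.sin(th)],1)
s=np.array([np.percentile(Q@k,99) for k in N]);A=np.c_[N,np.ones(5)]
c=np.linalg.lstsq(A,s,rcond=None)[0];print(c,A@c-s)
s2=s-.02;c2=np.linalg.lstsq(N,s2,rcond=None)[0];print(c2,N@c2-s2)
s=observe();R=s['tcp_rot'];print('shift tool',(np.r_[c2,0]-s['tool_pos'])@R)
```

```text
[ 0.4413137  -0.09381766  0.01877325] [-8.30172603e-06 -3.05496496e-05  1.02097244e-04 -1.13837657e-04
  5.05917892e-05]
[ 0.44017106 -0.09475957] [ 1.21844548e-03  1.49103319e-04 -1.51970421e-04  6.58153113e-05
  1.27733899e-03]
shift tool [ 0.00384425 -0.00715743  0.22424005]
```

```bash
python3 -m jog '{"travel":[[0.0034,-0.0083,0],[0,0,0.03],[0,0,0.035],[0,0,0.035],[0,0,0.035],[0,0,0.035],[0,0,0.02],[0,0,0.015],[0,0,0.006],[0,0,0],[0,0,0],[0,0,0]],"yaw":[0.025,0,0,0,0,0,0,0,0,0,0,0]}'
python3 -m jog '{"travel":[[0,0,0],[0,0,0],[0,0,0],[0,0,0],[0,0,0],[0,0,0],[0,0,0],[0,0,0]],"yaw":[0,0,0,0,0,0,0,0]}' 1 60
```

```text
t: 15.23
tool_pos: [0.4428, -0.0935, 0.0152]
tcp_rot: [[0.631, -0.776, 0.001], [-0.776, -0.631, 0.0], [0.001, -0.001, -1.0]]
force: [-0.2, 0.4, 0.9]
grip_width: 0.0852
t: 15.9
tool_pos: [0.4425, -0.0936, 0.015]
tcp_rot: [[0.631, -0.775, 0.001], [-0.775, -0.631, 0.0], [0.001, -0.001, -1.0]]
force: [-2.5, 1.5, 7.5]
grip_width: 0.0393
```

Hub gripped. Lift, carry above the shaft, and turn.

```bash
python3 -m jog '{"travel":[[0,0,-0.02],[0,0,-0.035],[0,0,-0.035],[0,0,-0.035],[0,0,-0.035],[0,0,-0.03],[0,0,0],[0,0,0]],"yaw":[0,0,0,0,0,0,0,0]}'
python3 -m jog '{"travel":[[-0.0118,-0.0346,0],[-0.0118,-0.0346,0],[-0.0118,-0.0346,0],[-0.0118,-0.0346,0],[-0.0118,-0.0346,0],[-0.0118,-0.0346,0],[-0.0118,-0.0346,0],[-0.0118,-0.0346,0],[0,0,0],[0,0,0],[0,0,0],[0,0,0]],"yaw":[0,0,0,0,0,0,0,0,0.12,0.12,0.12,0.12]}'
python3 -m jog '{"travel":[[0,0,0],[0,0,0],[0,0,0],[0,0,0],[0,0,0],[0,0,0],[0,0,0],[0,0,0],[0,0,0],[0,0,0],[0,0,0],[0,0,0]],"yaw":[0.12,0.12,0.12,0.12,0.12,0.12,0.12,0.12,0.12,0.12,0.12,0.12]}'
python3 -m jog '{"travel":[[0,0,0],[0,0,0],[0,0,0]],"yaw":[0.11,0,0]}'
python3 - <<'E'
from h import *
s=observe();R=s['tcp_rot'];print(s['tool_pos'],np.degrees(np.arctan2(R[1][0],R[0][0])),s['joints'],s['force'])
im,_=snap('wrist');P=wcloud();T=(P-s['tool_pos'])@R   # tool axes
zt=-T[...,2]
np.save('/tmp/T.npy',T)
m=(np.hypot(T[...,0],T[...,1])<.1)&(T[...,2]<0.0)&(T[...,2]>-.08)
Q=T[m];print(len(Q),np.histogram(Q[:,2],bins=np.arange(-.08,.001,.005)))
cv2.imwrite('pics/8.png',im[:,:,::-1])
E
```

```text
t: 16.57
tool_pos: [0.4427, -0.0934, 0.2057]
tcp_rot: [[0.631, -0.776, 0.004], [-0.776, -0.631, 0.001], [0.001, -0.004, -1.0]]
force: [0.1, -0.1, -3.3]
grip_width: 0.0394
t: 17.57
tool_pos: [0.596, 0.1542, 0.2012]
tcp_rot: [[0.196, -0.981, -0.004], [-0.981, -0.196, -0.002], [0.001, 0.005, -1.0]]
force: [0.9, -0.9, -2.1]
grip_width: 0.0391
t: 18.57
tool_pos: [0.596, 0.1538, 0.2015]
tcp_rot: [[-0.947, -0.322, -0.004], [-0.322, 0.947, -0.002], [0.004, -0.0, -1.0]]
force: [0.0, -0.2, -1.9]
grip_width: 0.039
t: 18.82
tool_pos: [0.5963, 0.1539, 0.2023]
tcp_rot: [[-0.974, -0.225, -0.003], [-0.225, 0.974, -0.001], [0.003, -0.001, -1.0]]
force: [-0.5, 0.9, -1.9]
grip_width: 0.0394
[0.59632415 0.15394111 0.20232078] -166.9793397778002 [ 3.26023651e+01  1.62725842e+01 -9.36476279e+00 -3.09107825e-02
 -6.45439430e+01 -1.95683205e+01] [-0.49065673  0.88626223 -1.88990433]
27187 (array([3801, 2862, 1805, 1430, 3518, 1659,  943,  423,  765, 6049, 1209,
        707,  664,  586,  485,  281]), array([-8.0000000e-02, -7.5000000e-02, -7.0000000e-02, -6.5000000e-02,
       -6.0000000e-02, -5.5000000e-02, -5.0000000e-02, -4.5000000e-02,
       -4.0000000e-02, -3.5000000e-02, -3.0000000e-02, -2.5000000e-02,
       -2.0000000e-02, -1.5000000e-02, -1.0000000e-02, -5.0000000e-03,
        6.9388939e-17]))
```

View pics/8.png

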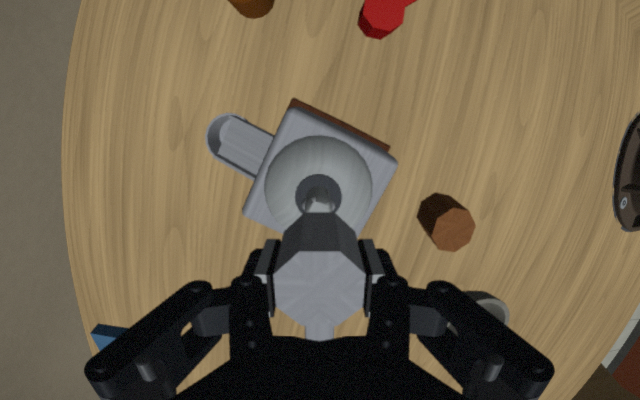

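The hub is held squarely, with its top at (320,280) and the shaft directly below at (320,195). I'll measure the hub axis in the tool frame to centre it.

Run:
```python
from h import *
T=np.load('/tmp/T.npy')
m=(np.hypot(T[...,0],T[...,1])<.03)&(T[...,2]<-.0285)&(T[...,2]>-.036)&(np.abs(T[...,0])<.0195)
Q=T[m];print(len(Q),np.median(Q[:,2]))
for d in(270,225,315,240,300,0,180):
    k=np.array([np.cos(np.radians(d)),np.sin(np.radians(d))]);print(d,np.round(np.percentile(Q[:,:2]@k,[95,98,99,99.5,100]),4))
# tilt of the hub's top
p=np.linalg.lstsq(np.c_[Q[:,:2],np.ones(len(Q))],Q[:,2],rcond=None)[0];print('top plane',p)
# axis from this picture: dome / box
P=wcloud()
B=sel(P,(.597,.154),.1,.078,.0865);print('box',cv2.minAreaRect((B[:,:2]*1000).astype(np.float32)))
D=P[(load('wrist')['im'].astype(int).sum(-1)<230)&(np.hypot(P[...,0]-.597,P[...,1]-.154)<.03)&(np.abs(P[...,2]-.108)<.004)];print('plate',len(D),cv2.minEnclosingCircle((D[:,:2]*1000).astype(np.float32)))
```

```text
6152 -0.030799458293062618
270 [0.0154 0.0169 0.0173 0.0175 0.0178]
225 [0.0157 0.0175 0.0181 0.0183 0.019 ]
315 [0.0157 0.0175 0.0178 0.0184 0.0216]
240 [0.0154 0.0171 0.0179 0.0184 0.0194]
300 [0.0152 0.017  0.0178 0.0183 0.0194]
0 [0.0168 0.0188 0.0191 0.0192 0.0194]
180 [0.0163 0.0181 0.0188 0.0191 0.0195]
top plane [-0.00629223 -0.00375175 -0.03079074]
box ((597.130126953125, 153.31875610351562), (109.0562515258789, 111.39154815673828), 77.19550323486328)
plate 785 ((597.445556640625, 153.4712677001953), 18.697566986083984)
```

```bash
python3 -m jog '{"travel":[[-0.001,-0.0015,0],[0,0,0.015],[0,0,0.015],[0,0,0.008],[0,0,0.004],[0,0,0],[0,0,0],[0,0,0]],"yaw":[0,0,0,0,0,0,0,0]}'
python3 -m jog '{"travel":[[0,0,0.002],[0,0,0.002],[0,0,0],[0,0,0]],"yaw":[0,0,0,0]}'
```

```text
t: 19.53
tool_pos: [0.599, 0.1532, 0.1632]
tcp_rot: [[-0.975, -0.223, 0.001], [-0.223, 0.975, 0.0], [-0.001, 0.0, -1.0]]
force: [0.9, -0.7, -1.8]
grip_width: 0.0388
t: 19.87
tool_pos: [0.5985, 0.153, 0.1583]
tcp_rot: [[-0.975, -0.222, -0.0], [-0.222, 0.975, -0.0], [0.0, -0.0, -1.0]]
force: [0.3, -0.3, -1.9]
grip_width: 0.0389
```

```bash
python3 -m jog '{"travel":[[0,0,0.002],[0,0,0],[0,0,0]],"yaw":[0,0,0]}'
python3 -m jog '{"travel":[[0,0,0.002],[0,0,0],[0,0,0]],"yaw":[0,0,0]}'
```

```text
t: 20.12
tool_pos: [0.5984, 0.153, 0.1561]
tcp_rot: [[-0.975, -0.222, -0.0], [-0.222, 0.975, -0.0], [0.0, -0.0, -1.0]]
force: [1.1, 0.3, -2.4]
grip_width: 0.0395
t: 20.37
tool_pos: [0.5984, 0.153, 0.1541]
tcp_rot: [[-0.975, -0.222, -0.0], [-0.222, 0.975, -0.0], [0.0, -0.0, -1.0]]
force: [0.2, -0.7, -1.9]
grip_width: 0.0392
```

```bash
python3 -m jog '{"travel":[[0.001,0,0],[0,0,0],[0,0,0]],"yaw":[0,0,0]}'
python3 -m jog '{"travel":[[0,0,0.002],[0,0,0],[0,0,0]],"yaw":[0,0,0]}'
python3 -m jog '{"travel":[[0,0,0.002],[0,0,0],[0,0,0]],"yaw":[0,0,0]}'
```

```text
t: 20.62
tool_pos: [0.5975, 0.1528, 0.1544]
tcp_rot: [[-0.975, -0.222, 0.0], [-0.222, 0.975, 0.0], [-0.0, 0.0, -1.0]]
force: [-0.0, -0.2, -2.6]
grip_width: 0.0392
t: 20.87
tool_pos: [0.5974, 0.1528, 0.1521]
tcp_rot: [[-0.975, -0.222, -0.0], [-0.222, 0.975, -0.0], [0.0, -0.0, -1.0]]
force: [0.0, 0.1, -1.9]
grip_width: 0.0391
t: 21.12
tool_pos: [0.5975, 0.1528, 0.1501]
tcp_rot: [[-0.975, -0.222, -0.0], [-0.222, 0.975, -0.0], [0.0, -0.0, -1.0]]
force: [-0.3, -0.1, -3.1]
grip_width: 0.0389
```

Underside is past the tip with no resistance, so it's entering. Continuing.

```bash
python3 -m jog '{"travel":[[0,0,0.002],[0,0,0],[0,0,0]],"yaw":[0,0,0]}'
python3 -m jog '{"travel":[[0,0,0.002],[0,0,0],[0,0,0]],"yaw":[0,0,0]}'
python3 -m jog '{"travel":[[0,0,0.001],[0,0,0],[0,0,0]],"yaw":[0,0,0]}'
```

```text
t: 21.37
tool_pos: [0.5975, 0.1524, 0.1481]
tcp_rot: [[-0.975, -0.222, -0.0], [-0.222, 0.975, -0.001], [0.0, -0.0, -1.0]]
force: [0.0, -2.4, -1.9]
grip_width: 0.0392
t: 21.62
tool_pos: [0.5974, 0.1524, 0.1461]
tcp_rot: [[-0.975, -0.222, -0.0], [-0.222, 0.975, -0.001], [0.001, -0.0, -1.0]]
force: [1.2, -3.1, -2.9]
grip_width: 0.0392
t: 21.87
tool_pos: [0.5975, 0.1525, 0.1453]
tcp_rot: [[-0.975, -0.222, -0.0], [-0.222, 0.975, -0.0], [0.0, -0.0, -1.0]]
force: [-0.2, -5.9, -2.1]
grip_width: 0.0388
```

```bash
python3 -m jog '{"travel":[[0,-0.0005,0],[0,0,0.002],[0,0,0],[0,0,0]],"yaw":[0,0,0,0]}'
python3 -m jog '{"travel":[[0,0,0.002],[0,0,0],[0,0,0]],"yaw":[0,0,0]}'
python3 -m jog '{"travel":[[0,0,0.002],[0,0,0],[0,0,0]],"yaw":[0,0,0]}'
```

```text
t: 22.2
tool_pos: [0.5975, 0.1523, 0.1433]
tcp_rot: [[-0.975, -0.222, -0.0], [-0.222, 0.975, -0.0], [0.0, -0.0, -1.0]]
force: [-1.3, -4.6, -0.1]
grip_width: 0.0392
t: 22.45
tool_pos: [0.5977, 0.1523, 0.1418]
tcp_rot: [[-0.975, -0.222, 0.0], [-0.222, 0.975, -0.0], [-0.0, -0.0, -1.0]]
force: [-1.5, -4.9, 4.2]
grip_width: 0.039
t: 22.7
tool_pos: [0.5975, 0.1523, 0.139]
tcp_rot: [[-0.975, -0.222, -0.0], [-0.222, 0.975, -0.0], [0.0, 0.0, -1.0]]
force: [0.1, -4.2, -0.6]
grip_width: 0.0394
```

```bash
python3 -m jog '{"travel":[[0,-0.0003,0.003],[0,0,0.003],[0,0,0],[0,0,0]],"yaw":[0,0,0,0]}'
python3 -m jog '{"travel":[[0,0,0.003],[0,0,0.002],[0,0,0],[0,0,0]],"yaw":[0,0,0,0]}'
python3 -m jog '{"travel":[[0,0,0.002],[0,0,0],[0,0,0]],"yaw":[0,0,0]}'
```

```text
t: 23.03
tool_pos: [0.5975, 0.1522, 0.1324]
tcp_rot: [[-0.975, -0.222, -0.001], [-0.222, 0.975, -0.0], [0.001, 0.0, -1.0]]
force: [-1.2, -3.1, -2.1]
grip_width: 0.0391
t: 23.37
tool_pos: [0.5976, 0.1521, 0.1275]
tcp_rot: [[-0.975, -0.222, -0.001], [-0.222, 0.975, -0.0], [0.001, 0.0, -1.0]]
force: [0.3, -1.9, -5.5]
grip_width: 0.0391
t: 23.62
tool_pos: [0.5974, 0.1521, 0.1256]
tcp_rot: [[-0.975, -0.222, -0.001], [-0.222, 0.975, -0.0], [0.001, 0.0, -1.0]]
force: [0.8, -1.1, -9.4]
grip_width: 0.0389
```

The balls are drawing it down. Last push.

```bash
python3 -m jog '{"travel":[[0,0,0.002],[0,0,0],[0,0,0]],"yaw":[0,0,0]}'
python3 -m jog '{"travel":[[0,0,0.001],[0,0,0],[0,0,0]],"yaw":[0,0,0]}'
python3 -m jog '{"travel":[[0,0,0.001],[0,0,0],[0,0,0],[0,0,0]],"yaw":[0,0,0,0]}'
```

```text
t: 23.87
tool_pos: [0.5975, 0.1521, 0.1241]
tcp_rot: [[-0.975, -0.222, -0.0], [-0.222, 0.975, -0.0], [0.0, 0.0, -1.0]]
force: [0.4, -0.2, -7.2]
grip_width: 0.0394
t: 24.12
tool_pos: [0.5977, 0.1521, 0.1235]
tcp_rot: [[-0.975, -0.222, 0.0], [-0.222, 0.975, 0.0], [-0.0, 0.0, -1.0]]
force: [-1.6, -0.7, -4.5]
grip_width: 0.0386
t: 24.45
tool_pos: [0.5978, 0.1521, 0.1231]
tcp_rot: [[-0.975, -0.222, 0.001], [-0.222, 0.975, 0.0], [-0.001, 0.0, -1.0]]
force: [-3.9, -0.8, 4.6]
grip_width: 0.039
```

Home (contact at z 0.1231). I'll regrip centred on the axis before winding.

```bash
python3 -m jog '{"travel":[[0,0,-0.001],[0,0,0],[0,0,0],[0,0,0],[0,0,0],[0,0.0018,0],[0,0,0]],"yaw":[0,0,0,0,0,0,0]}' 0
python3 - <<'E'
from h import *
s=observe();R=s['tcp_rot'];snap('wrist');P=wcloud();T=(P-s['tool_pos'])@R
m=(np.hypot(T[...,0],T[...,1])<.03)&(T[...,2]<-.0285)&(T[...,2]>-.036)
Q=T[m];print(len(Q),np.median(Q[:,2]),s['tool_pos'])
N=[];S=[]
for d in(180,225,270,315,360):
    k=np.array([np.cos(np.radians(d)),np.sin(np.radians(d))]);N.append(k);S.append(np.percentile(Q[:,:2]@k,99))
print(np.round(S,4),np.linalg.lstsq(np.c_[N,np.ones(5)],S,rcond=None)[0],np.median(P[m][:,2]),np.linalg.lstsq(np.c_[Q[:,:2],np.ones(len(Q))],Q[:,2],rcond=None)[0])
E
```

```text
t: 25.03
tool_pos: [0.5974, 0.154, 0.1233]
tcp_rot: [[-0.975, -0.222, 0.0], [-0.222, 0.975, 0.0], [-0.0, 0.0, -1.0]]
force: [-0.7, -0.0, -0.3]
grip_width: 0.0856
6355 -0.03062836457854762 [0.59741713 0.15404236 0.12326071]
[0.0194 0.0194 0.0192 0.0191 0.019 ] [-1.94309220e-04 -4.72822835e-05  1.92232261e-02] 0.15388862573568185 [-0.00065569 -0.00243986 -0.03060907]
```

Centred within 0.2 mm, hub top at 0.1539 (home is 0.154). Grip and wind.

```bash
python3 -m jog '{"travel":[[0,0,0],[0,0,0],[0,0,0],[0,0,0],[0,0,0],[0,0,0],[0,0,0]],"yaw":[0,0,0,0,0,0,0]}' 1 50
python3 -m jog '{"travel":[[0,0,0],[0,0,0],[0,0,0],[0,0,0],[0,0,0],[0,0,0],[0,0,0],[0,0,0],[0,0,0],[0,0,0],[0,0,0],[0,0,0]],"yaw":[0.05,0.05,0.05,0.05,0.1,0.1,0.1,0.1,0.1,0.1,0.1,0]}'
```

```text
t: 25.67
tool_pos: [0.5974, 0.1538, 0.1235]
tcp_rot: [[-0.975, -0.222, 0.0], [-0.222, 0.975, 0.0], [-0.0, -0.0, -1.0]]
force: [-1.3, 0.5, 3.1]
grip_width: 0.039
t: 26.67
tool_pos: [0.5974, 0.1537, 0.1235]
tcp_rot: [[-0.777, 0.629, 0.0], [0.629, 0.777, -0.0], [-0.0, -0.0, -1.0]]
force: [-0.6, 0.1, 3.0]
grip_width: 0.0393
```

```bash
python3 -m jog '{"travel":[[0,0,0],[0,0,0],[0,0,0],[0,0,0],[0,0,0],[0,0,0],[0,0,0],[0,0,0],[0,0,0],[0,0,0],[0,0,0],[0,0,0]],"yaw":[0.1,0.1,0.1,0.1,0.1,0.1,0.1,0.1,0.1,0.1,0.1,0.04]}'
python3 -m jog '{"travel":[[0,0,0],[0,0,0],[0,0,0]],"yaw":[0,0,0]}'
```

```text
t: 27.67
tool_pos: [0.5973, 0.1533, 0.1235]
tcp_rot: [[0.245, 0.97, -0.0], [0.97, -0.245, -0.001], [-0.001, 0.0, -1.0]]
force: [-0.9, -2.4, 2.1]
grip_width: 0.0388
t: 27.92
tool_pos: [0.5973, 0.1534, 0.1235]
tcp_rot: [[0.24, 0.971, -0.0], [0.971, -0.24, -0.001], [-0.001, -0.0, -1.0]]
force: [-0.4, -3.3, 3.8]
grip_width: 0.0392
```

```bash
python3 -m jog '{"travel":[[0,0,0],[0,0,0],[0,0,0],[0,0,0],[0,0,0],[0,0,0],[0,0,-0.02],[0,0,-0.03],[0,0,-0.03],[0,0,-0.03],[0,0,-0.03],[0,0,0]],"yaw":[0,0,0,0,0,0,0,0,0,0,0,0]}' 0
python3 -m jog '{"travel":[[0,-0.03,-0.02],[0,-0.035,0],[0,-0.035,0],[0,0,0],[0,0,0],[0,0,0]],"yaw":[0,0,0,0,0,0]}'
python3 - <<'E'
from h import *
im,_=snap('wrist');P=wcloud()
Q=sel(P,(.5974,.154),.027,.148,.16);print('hub',len(Q),np.median(Q,0),octfit(Q,0,0))
p=np.linalg.lstsq(np.c_[Q[:,:2],np.ones(len(Q))],Q[:,2],rcond=None)[0];print('tilt',p[:2])
H=sel(P,(.67,.137),.04,.185,.20);print('handle',len(H),H.mean(0));c=cv2.minEnclosingCircle((H[:,:2]*1000).astype(np.float32));print(c)
a=np.radians(-13.2);d=np.array(c[0])/1000-[.5974,.1541];print('grinder x,y',d@[np.cos(a),np.sin(a)],d@[-np.sin(a),np.cos(a)])
s,_=snap('scene');P=cloud('scene');Q=sel(P,(.5705,-.268),.03,.06,.08);print('cap',len(Q),Q.mean(0),np.percentile(Q[:,2],98))
o=np.zeros((520,800,3),np.uint8);o[:250,:400]=cv2.resize(im,(400,250));k=cv2.resize(s[90:290,130:390],(676,520));o=np.hstack([cv2.resize(im[50:370,240:400],(160,320))]) if 0 else k
cv2.imwrite('pics/9.png',o[:,:,::-1]);cv2.imwrite('pics/10.png',im[:,:,::-1]);print(observe()['force'])
E
```

```text
t: 28.92
tool_pos: [0.6001, 0.1546, 0.2705]
tcp_rot: [[0.242, 0.97, 0.01], [0.97, -0.242, 0.003], [0.006, 0.008, -1.0]]
force: [1.1, -0.1, 1.4]
grip_width: 0.0857
t: 29.42
tool_pos: [0.5004, 0.1783, 0.2837]
tcp_rot: [[0.242, 0.97, 0.001], [0.97, -0.242, 0.001], [0.001, 0.001, -1.0]]
force: [-0.5, 0.1, 0.4]
grip_width: 0.0855
hub 1181 [0.59682896 0.15372572 0.15375579] (np.float64(0.0013113406073242903), np.float64(14.999999999999998), array([0.59884846, 0.15377799, 0.02015505]))
tilt [ 0.02609962 -0.00379552]
handle 0 [nan nan nan]
((0.0, 0.0), 0.0)
grinder x,y -0.546427167492374 -0.2864453187368597
cap 119 [ 0.57538435 -0.26447214  0.07062448] 0.07472673497030811
[-0.55548214  0.18189052  0.19364921]<stdin>:5: RuntimeWarning: Mean of empty slice.
  ret = um.true_divide(
```

View pics/9.png

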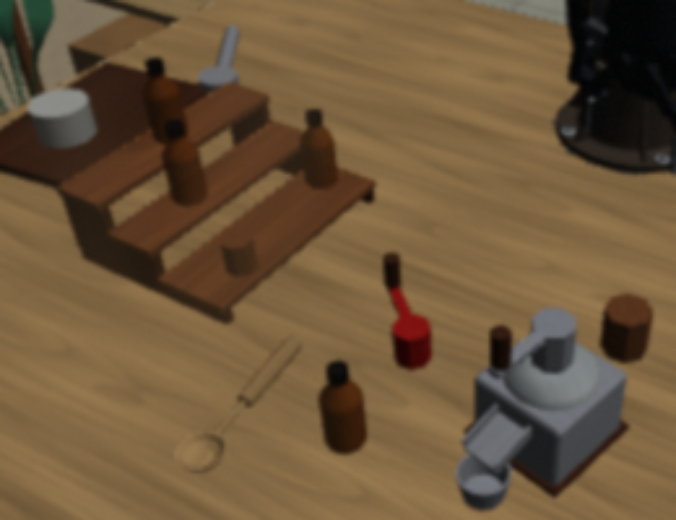

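The scene view shows the cap upright on the bottom step at (240,253). The crank is fitted at (553,340) with its handle at (500,347), and the bottles stand as before. I'll check the handle's position numerically.

Run:
```python
from h import *
snap('top')
a=np.radians(-13.2);e=np.array([np.cos(a),np.sin(a)]);n=np.array([-e[1],e[0]])
for nm in('scene','top','wrist'):
    P=wcloud() if nm=='wrist' else cloud(nm)
    H=sel(P,(.5974,.154),.12,.162,.21);H=H[(H[:,:2]-[.5974,.1541])@e>-.02]
    if len(H):
        c=H[:,:2].min(0)/2+H[:,:2].max(0)/2;d=c-[.5974,.1541];print(nm,len(H),H.mean(0),c,'grinder xy',d@e,d@n)
P=cloud('top')
for nm,r in dict(cap=((.5705,-.268),.03,.06,.085),hub=((.595,.153),.03,.145,.16)).items():
    Q=sel(P,*r);print(nm,len(Q),Q.mean(0),np.percentile(Q[:,2],[5,95]))
im=load('top')['im'];cv2.imwrite('pics/11.png',cv2.resize(im[120:260,220:490,::-1],None,fx=2.9,fy=2.9,interpolation=cv2.INTER_CUBIC))
```

```text
scene 132 [0.67670708 0.13827341 0.18364813] [0.67369624 0.13642619] grinder xy 0.07831624087797902 0.0002154652961292594
top 40 [0.66726525 0.13490987 0.1877635 ] [0.66800153 0.13517054] grinder xy 0.07305872243328183 -0.0023073979677893626
wrist 128 [0.66263618 0.13834277 0.16851894] [0.6655111  0.13677845] grinder xy 0.07026692130077203 -0.0013106672043812061
cap 107 [ 0.5689993  -0.26727205  0.0707379 ] [0.06318436 0.0765166 ]
hub 140 [0.59765613 0.1516571  0.15304128] [0.14729596 0.15818746]
```

View pics/11.png

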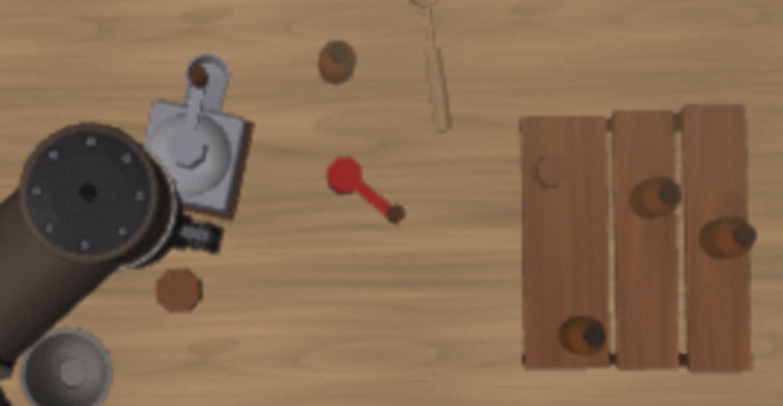

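The top view shows the handle over the chute at (198,75), the cap on the bottom step at (550,172) and everything else in place. All checks agree and the gripper is clear.

```bash
python3 -c "
from plant import *
print(observe()['force'],observe()['t']);print(close_job())"
```

```text
[-0.09163789 -0.80234876 -0.17166311] 29.5667
the job is handed in; nothing more can be done
None
```

The job is done and handed in at about 29.6 s, with the gripper open and clear of everything.

- **Cap:** I lifted the small dust cap off the shaft and stood it, open side down, on the bottom step at about (0.570, −0.267). Its top measured about 0.072 m, which matches the 30 mm step plus the 42 mm cap.
- **Crank fit:** I pushed the steel crank down flat to flat, with the flat facing about 103°. The spring balls pulled it down and it stopped on the drive plate. The hub top then measured 0.1538–0.1539 m against 0.154 m for fully home.
- **Winding:** I turned the crank clockwise about 117° to −14°. The three cameras put the handle 70–78 mm out along the chute and within 2.3 mm of its centre line.
- **Other objects:** The last views showed the bottles, spoon, cup, mortar, red crank and larger cap where they were. I compared these by eye only. The keeper was outside the final views, so I did not recheck it.

Two late checks did not come out cleanly. The first handle search in the wrist view found nothing because its height band was too narrow, so I redid it with all three cameras. The far-off wrist fit of the hub was coarser: it put the centre about 1.5 mm off and gave an apparent slope of 0.026, both within tolerance. The closer fit after pushing home read within 0.2 mm.

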